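# Load the beam combiner with its colour plates in order and lock them

### The job

Load the three colour plates into the leaning cradles of the beam combiner in numbered order, starting at the beam-port end because a plate leans over the place behind it: first the red one-dot plate in slot 1 by the beam port, then the green two-dot plate in the middle, then the blue three-dot plate next to the red thumb post. Seat each one squarely with its lower edge right down behind the front lip, its back resting on the ramp, dotted face outwards and dotted end at the top. When all three are in, slide the red thumb post towards the plates until the keeper is fully home, and leave the other things on the table where they are.

Things in the scene. Friction and masses are not known exactly. Their poses are not given: they have to be found in the camera images.
- combiner: Beam combiner block, fixed: dark base 270 x 104 x 10 mm with three aluminium cradles in a row, leaning at 45 degrees. Origin on the underside of the base, x along the block from the red thumb post to the beam port (to the robot's left), z up; base x = -147..123 mm. Beam port plate 86 mm high. White dots on the base number the slots: 1 next to the beam port, 3 next to the thumb post.
- plate_1: Loose framed colour-splitter plate, red glass in a bright aluminium frame, one black dot on the broad end bar; 84 x 60 x 10 mm, about 110 g. Origin at the centre of the underside; x along the 84 mm towards the dotted end, y along the 60 mm, z out of the dotted face. Starts lying flat on the table, dotted face up; can be gripped across the 60 mm.
- plate_2: Loose framed colour-splitter plate, green glass in a bright aluminium frame, two black dots on the broad end bar; 84 x 60 x 10 mm, about 110 g. Origin at the centre of the underside; x along the 84 mm towards the dotted end, y along the 60 mm, z out of the dotted face. Starts lying flat on the table, dotted face up; can be gripped across the 60 mm.
- plate_3: Loose framed colour-splitter plate, blue glass in a bright aluminium frame, three black dots on the broad end bar; 84 x 60 x 10 mm, about 110 g. Origin at the centre of the underside; x along the 84 mm towards the dotted end, y along the 60 mm, z out of the dotted face. Starts lying flat on the table, dotted face up; can be gripped across the 60 mm.
- slot_1 (a point): Slot 1 (the slot farthest from the thumb post): seat of plate_1's origin, axes as the combiner's. Seated, the plate's x axis points 45 degrees up towards the combiner's +x, its z axis 45 degrees up towards the thumb post. V bottom at z = 20 mm, combiner x = 30 mm. The ramp arms are 66 mm long, 50 mm wide over all: a plate overhangs both sides.
- slot_2 (a point): Slot 2 (the middle slot): seat of plate_2's origin, axes as the combiner's. Seated, the plate's x axis points 45 degrees up towards the combiner's +x, its z axis 45 degrees up towards the thumb post. V bottom at z = 20 mm, combiner x = -22 mm. The front lip, square to the ramp, is 12 mm high and makes a 90 degree V with it.
- slot_3 (a point): Slot 3 (the slot nearest the thumb post): seat of plate_3's origin, axes as the combiner's. Seated, the plate's x axis points 45 degrees up towards the combiner's +x, its z axis 45 degrees up towards the thumb post. V bottom at z = 20 mm, combiner x = -74 mm. Side cheeks at the foot of each slot, 38 mm above the table, flared at the top, leave 65 mm for the plate's 60.
- keeper (a joint): Sliding keeper, a steel bar along the combiner with a tab in front of each slot: 0 m = drawn back (open), 0.026 m = fully home along the combiner's +x, the tabs 3 mm in front of the lower ends of seated plates. Stays where left, about 2 N to move. Drawn back, its tabs reach 42 mm above the table, 25 mm in front of the slots: a plate coming straight down into its slot clears them.
- keeper_post (a point): Red upright thumb post on the end of the keeper bar, 18 mm in diameter; this point is on its axis, 38 mm above the table. The post stands up to 50 mm above the table; it can be pinched from above or pushed.
- vial_b: Bystander: glass vial with a white cap, 25 mm in diameter, 50 mm high, standing among the plates; origin at the centre of its underside.
- vial_a: Bystander: glass vial with a black cap, 25 mm in diameter, 50 mm high, near the robot's edge of the table; origin at the centre of its underside.
- vial_c: Bystander: larger glass vial with a blue cap, 36 mm in diameter, 67 mm high, left of the combiner; origin at the centre of its underside.
- hex_key: Bystander: black L-shaped hex key, 29 x 78 x 6 mm, lying; origin at the centre of its underside.
- mirror_mount: Bystander: black mirror mount, 36 x 50 x 82 mm, behind the combiner; origin at the centre of its underside.
- parts_box_2: Bystander: small red open parts box, 46 x 66 x 24 mm, behind the combiner; origin at the centre of its underside.
- tweezers: Bystander: steel tweezers, 122 x 12 x 9 mm, lying near the robot; origin at the centre of the underside.

How it is judged:
On the way, in this order (a step that is already met when the one before it is completed fails the run):
1. the red one-dot plate sits in slot 1 and is let go (distance between plate_1 and slot_1 below 0.007 m and angle between plate_1's own x axis and vertical between 0.685 and 0.885 rad and angle between plate_1's own z axis and vertical below 0.885 rad and angle between the y axis of plate_1 and the y axis of combiner, either way round below 0.1 rad and contact force between plate_1 and the fingers below 0.05 N), for 0.2 s.
2. the green two-dot plate sits in slot 2 and is let go (distance between plate_2 and slot_2 below 0.007 m and angle between plate_2's own x axis and vertical between 0.685 and 0.885 rad and angle between plate_2's own z axis and vertical below 0.885 rad and angle between the y axis of plate_2 and the y axis of combiner, either way round below 0.1 rad and contact force between plate_2 and the fingers below 0.05 N), for 0.2 s.
3. the blue three-dot plate sits in slot 3 and is let go (distance between plate_3 and slot_3 below 0.007 m and angle between plate_3's own x axis and vertical between 0.685 and 0.885 rad and angle between plate_3's own z axis and vertical below 0.885 rad and angle between the y axis of plate_3 and the y axis of combiner, either way round below 0.1 rad and contact force between plate_3 and the fingers below 0.05 N), for 0.2 s.
4. the keeper is pushed home (value of joint keeper above 0.022 m), for 0.2 s.
At the end, for the whole second after the job is handed in: Each plate rests in the slot of its own number: origin within 7 mm of its seat, leaning at 45 +- 5.7 degrees with the dotted end up and dotted face up, square to the combiner within 5.7 degrees, at rest; the keeper is pushed home (at least 22 of its 26 mm) (value of joint keeper above 0.022 m and distance between plate_1 and slot_1 below 0.007 m and angle between plate_1's own x axis and vertical between 0.685 and 0.885 rad and angle between each of plate_1, plate_2, plate_3's own z axis and vertical below 0.885 rad and angle between the y axis of each of plate_1, plate_2, plate_3 and the y axis of combiner, either way round below 0.1 rad and linear speed of each of plate_1, plate_2, plate_3 below 0.02 m/s and distance between plate_2 and slot_2 below 0.007 m and angle between plate_2's own x axis and vertical between 0.685 and 0.885 rad and distance between plate_3 and slot_3 below 0.007 m and angle between plate_3's own x axis and vertical between 0.685 and 0.885 rad); the robot touches nothing.
It fails at once if a bystander (vial, hex key, mirror mount, parts box or tweezers) is moved more than 25 mm (distance of any of vial_a, vial_b, vial_c, mirror_mount, parts_box_2, hex_key, tweezers from where it was at the start of the episode above 0.025 m).
It fails at once if a vial is knocked over (angle between any of vial_a, vial_b, vial_c's own z axis and vertical above 0.6 rad).
It fails at once if the keeper is pushed home before all three plates sit in their slots (value of joint keeper above 0.022 m and not ((distance between plate_1 and slot_1 below 0.007 m and angle between plate_1's own x axis and vertical between 0.685 and 0.885 rad and angle between plate_1's own z axis and vertical below 0.885 rad and angle between the y axis of plate_1 and the y axis of combiner, either way round below 0.1 rad) and (distance between plate_2 and slot_2 below 0.007 m and angle between plate_2's own x axis and vertical between 0.685 and 0.885 rad and angle between plate_2's own z axis and vertical below 0.885 rad and angle between the y axis of plate_2 and the y axis of combiner, either way round below 0.1 rad) and (distance between plate_3 and slot_3 below 0.007 m and angle between plate_3's own x axis and vertical between 0.685 and 0.885 rad and angle between plate_3's own z axis and vertical below 0.885 rad and angle between the y axis of plate_3 and the y axis of combiner, either way round below 0.1 rad))).
It also fails if it takes over 72 s, if anything falls off the work surface, if the arm or the gripper's body presses on something with over 40 N, if the wrist force passes 120 N, or if a joint passes its speed limit or range.

### The arm

A 7-joint arm with a two-finger parallel gripper is mounted at the origin on a cart in front of the work surface, level with it; the furniture and walls round the work are solid. World frame = base frame: x ahead of the robot, y to its left, z up, the work surface at z = 0. Lengths are in m, angles in rad, forces in N, time in s.
With the tool pointing down it reaches from about 0.425 to 0.875 m from the base axis. Payload 4.7 kg.
Tool frame: the origin (TCP) lies midway between the tips of the shut fingers; the grasp point (between the pads) lies 19 mm behind it; z points along the fingers, y is the line along which they close (so a half turn about z gives the same grasp; the last joint's range is limited). The gripper opens to 87 mm and grips with 3 to 60 N. Pads are 19 mm wide; open, the fingers measure 117 mm over their backs; the gripper's body (75 mm by 190 mm) begins 51 mm behind the grasp point.
Start: joints at [1.277, 0.321, -0.07, 1.45, 0.023, 1.371, -0.057], TCP at [0.197, -0.619, 0.223] pointing down, gripper open.
Joint ranges: [-2.86, 2.86], [-0.3, 2.09], [-1.38, 1.24], [0.06, 2.45], [-1.56, 4.7], [0.09, 2.05], [-2.69, 2.69]. Speed limits (rad/s): [2.57, 2.57, 3.14, 3.14, 3.14, 3.14, 3.14].

### API

Orientations are given as a rotation vector (axis times angle).
In Python, from bench import ctrl gives the robot as it stands. The module is installed in compiled form; this text tells all that it offers.
- The arm moves only by the tool carry_out, never from a script. Its argument "steps" is a list of rows, each a list of 7 numbers: the turn, a rotation vector about the world's x, y, z in degrees, then the shift along the world's x, y, z in cm, then the opening, from 0 (shut) to 1 (fully open). A call has 1 to 12 rows; each row is the pose to reach, as a shift and turn from the pose commanded when the call began; what a row does not reach only later rows make up. A row lasts 1/10 s, in which the tool goes at most 50 mm and 8.59 degrees, less where a joint would pass 70% of its speed; a pose out of reach is approached as far as the arm can. A call with a gripper value outside its range is refused whole. The fingers move at their own pace and stop on an object; "squeeze" is the grip in N (left out, the last holds). Time passes only in rows, so rows that repeat a pose let the fingers close. It gives the time, the measured TCP pose, the force, the opening and the grip force at its end, in the units of the state.
- ctrl.get_state(): the state, without advancing time (a new reading comes with each control period).
- ctrl.get_image(name): name is "scene" or "top"; returns a dict with "pixels" (480x640x3 uint8, red, green, blue), "camera_matrix" (3x3 intrinsics, pixels), "cam_to_world" (4x4, takes a point from camera to world coordinates). Camera axes: x right, y down, z forward; pixel columns grow to the right and rows downward; lengths in m; the calibration is good to about 2 mm. A picture is of the moment at which its call begins. There is no depth.
- ctrl.close_job(): hands the job in; it is judged then, once.
The state is a dict: "time": time; "joint_positions": joint angles; "qd": joint speeds; "joint_torque": joint torques, N m; "position": TCP position; "tool_rot": TCP orientation; "ft_force": force on the tool from outside, world axes, zero at the start; "torque": the same for the moment, N m; "grip_width": opening from 0.0 (shut) to 1.0 (fully open); "grip_force": force on a finger pad.
Only numpy, scipy, OpenCV 4.12 (cv2) and the standard library are available. Lean on these libraries where they do the work, as an engineer would, in place of code of your own. Each camera call takes 0.05 s, during which the arm holds its last target. There are 200 camera calls.

## Working session

There is one attempt and no reset: what is moved stays moved. The work goes in short steps, Python scripts to look and compute and a tool call to move; the robot and the scene stay as the last step left them, time stands still between calls to the robot, and variables do not carry over. Pictures are saved under pics/ and viewed, at most 10 in all, crops included, and the job is handed in when it is done.

Besides the shell and the picture viewer there is one more tool, called after ">>>" by a JSON object that holds its "fn" and its "kwargs". carry_out: Moves the arm, as the interface text tells. Its arguments: {"type":"object","properties":{"steps":{"type":"array","items":{"type":"array","items":{"type":"number"}}},"squeeze":{"type":"number"}},"required":["steps"]}

```bash
mkdir -p pics
python3 - <<'E'
from bench import ctrl
import cv2,numpy as np
for n in("top","scene"):
    d=ctrl.get_image(n);cv2.imwrite(f"pics/{n}0.png",d["pixels"][:,:,::-1])
    print(n,d["camera_matrix"].tolist(),np.round(d["cam_to_world"],4).tolist())
print(ctrl.get_state())
E
```

```text
top [[555.9307204223616, 0.0, 320.8385836533624], [0.0, 555.9307204223616, 233.8637828840595], [0.0, 0.0, 1.0]] [[0.023, -0.9916, 0.1275, 0.4446], [-0.9997, -0.0233, -0.0005, 0.1744], [0.0035, -0.1275, -0.9918, 1.0106], [0.0, 0.0, 0.0, 1.0]]
scene [[505.88019231552715, 0.0, 329.09751745103154], [0.0, 505.88019231552715, 239.3622526461201], [0.0, 0.0, 1.0]] [[0.5915, -0.5728, 0.5675, 0.0897], [-0.806, -0.4385, 0.3975, -0.1219], [0.0211, -0.6925, -0.7211, 0.6765], [0.0, 0.0, 0.0, 1.0]]
{'time': 0.1, 'joint_positions': array([ 1.27713271,  0.3217532 , -0.07009012,  1.45154777,  0.02257534,
        1.37077384, -0.05684957]), 'qd': array([-0.00031676, -0.00262454, -0.00201994, -0.00110036, -0.00145098,
       -0.00061614, -0.00072838]), 'joint_torque': array([ 9.04893773e-05, -4.92571414e+01, -4.05655531e-01, -3.13401997e+01,
       -6.42249640e-02,  3.94579454e-02,  6.93546281e-05]), 'position': array([ 0.19672232, -0.61900732,  0.22157072]), 'tool_rot': array([-3.10280678e+00, -4.81394822e-01,  5.09582286e-04]), 'ft_force': array([ 0.34641458,  0.21317142, -0.98147976]), 'torque': array([ 0.01872408, -0.04521916,  0.05111693]), 'grip_force': 0.0, 'grip_width': 1.001410579150182}
```

View pics/top0.png

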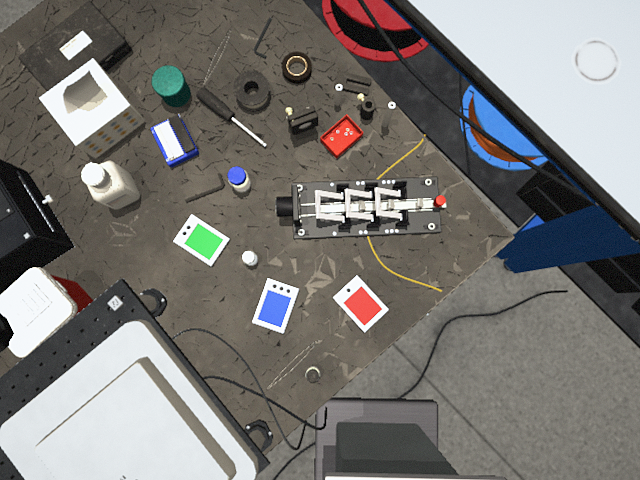

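View pics/scene0.png

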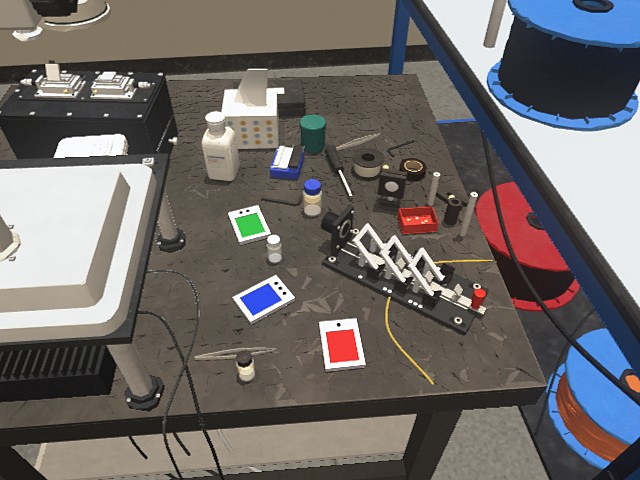

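The top view shows the red plate near (360,302), green (202,240), blue (276,305), the combiner around (365,207) and the red post at (441,201). In the scene view they are at (342,344), (249,224), (264,299) and (395,265). Next I'll measure the positions and the height of the board on the right.

```bash
cat > h.py <<'E'
from bench import ctrl
import cv2,numpy as np
def ray(d,uv):
    p=np.linalg.inv(d["camera_matrix"])@np.array([uv[0],uv[1],1.]);T=d["cam_to_world"]
    return T[:3,3],T[:3,:3]@p
def onz(d,uv,z):
    o,v=ray(d,uv);return o+v*(z-o[2])/v[2]
def proj(d,P):
    q=np.linalg.inv(d["cam_to_world"])@np.append(P,1);q=d["camera_matrix"]@q[:3];return q[:2]/q[2]
def tri(d1,u1,d2,u2):
    o,a=ray(d1,u1);p,b=ray(d2,u2);s=np.linalg.lstsq(np.c_[a,-b],p-o,rcond=None)[0]
    x,y=o+a*s[0],p+b*s[1];return (x+y)/2,np.linalg.norm(x-y)
def hsv(d):return cv2.cvtColor(d["pixels"],cv2.COLOR_RGB2HSV)
RNG={'red':[(0,6),(174,180)],'green':[(45,75)],'blue':[(108,125)]}
def cmask(d,c):
    h=hsv(d);m=np.zeros(h.shape[:2],np.uint8)
    for a,b in RNG[c]: m|=cv2.inRange(h,(a,150,90),(b,255,255))
    return m
E
python3 - <<'E'
from h import *
t=ctrl.get_image("top");s=ctrl.get_image("scene")
guess={'red':((362,303),(342,345)),'green':((203,240),(249,224)),'blue':((275,308),(264,299))}
for c,g in guess.items():
    for d,u,nm in((t,g[0],'top'),(s,g[1],'scene')):
        h=hsv(d);w=cv2.inRange(h,(0,0,150),(180,70,255))|cmask(d,c)
        w=cv2.morphologyEx(w,cv2.MORPH_CLOSE,np.ones((5,5)))
        cs,_=cv2.findContours(w,cv2.RETR_EXTERNAL,cv2.CHAIN_APPROX_NONE)
        k=[x for x in cs if cv2.pointPolygonTest(x,tuple(map(float,u)),False)>0][0]
        P=np.array([onz(d,p[0],.010)[:2] for p in k])*1000
        (cx,cy),sz,an=cv2.minAreaRect(P.astype(np.float32))
        g2=cmask(d,c);cs,_=cv2.findContours(g2,cv2.RETR_EXTERNAL,cv2.CHAIN_APPROX_NONE)
        k=[x for x in cs if cv2.pointPolygonTest(x,tuple(map(float,u)),False)>0][0]
        M=cv2.moments(k);G=onz(d,(M['m10']/M['m00'],M['m01']/M['m00']),.010)*1000
        A=np.radians(an if sz[0]>sz[1] else an+90);v=np.array([np.cos(A),np.sin(A)])
        if v@(np.array([cx,cy])-G[:2])<0:v=-v
        print(c,nm,np.round([cx,cy],1),np.round(sz,1),'yaw',round(np.degrees(np.arctan2(v[1],v[0])),1),'glass',np.round(G[:2],1))
# board edge: plane intersection
def pl(d,a,b):
    o,x=ray(d,a);_,y=ray(d,b);n=np.cross(x,y);n/=np.linalg.norm(n);return n,n@o
for d,r,z in((t,(170,330,260,470),4),(s,(200,310,310,510),3.4)):
    y0,y1,x0,x1=r;cv2.imwrite("pics/c%d.png"%(z*10),cv2.resize(d["pixels"][y0:y1,x0:x1,::-1],None,fx=z,fy=z,interpolation=cv2.INTER_CUBIC))
n1,c1=pl(t,(445,25),(635,150));n2,c2=pl(s,(430,30),(520,165))
dr=np.cross(n1,n2);p=np.linalg.lstsq(np.array([n1,n2]),np.array([c1,c2]),rcond=None)[0];print('board dir',dr/np.linalg.norm(dr),'pt',p)
E
cp pics/c40.png pics/ct.png; cp pics/c34.png pics/cs.png
```

```text
red top [443.4 107.7] [84.7 80.9] yaw 43.8 glass [445.9  96.5]
red scene [448.2 100.8] [88.  60.5] yaw 43.6 glass [445.   97.8]
green top [557.6 391.2] [84.8 61.4] yaw 58.5 glass [554.6 386.1]
green scene [543.4 360.6] [157.9  69.1] yaw -115.2 glass [554.2 386.8]
blue top [443.  252.7] [60.9 84.8] yaw -17.8 glass [437.5 254.2]
blue scene [442.1 251.5] [65.4 84.8] yaw -17.8 glass [436.9 255.1]
board dir [-0.17411194 -0.81815815 -0.54799842] pt [ 1.02185766 -0.13246302 -0.12690168]
```

View pics/ct.png

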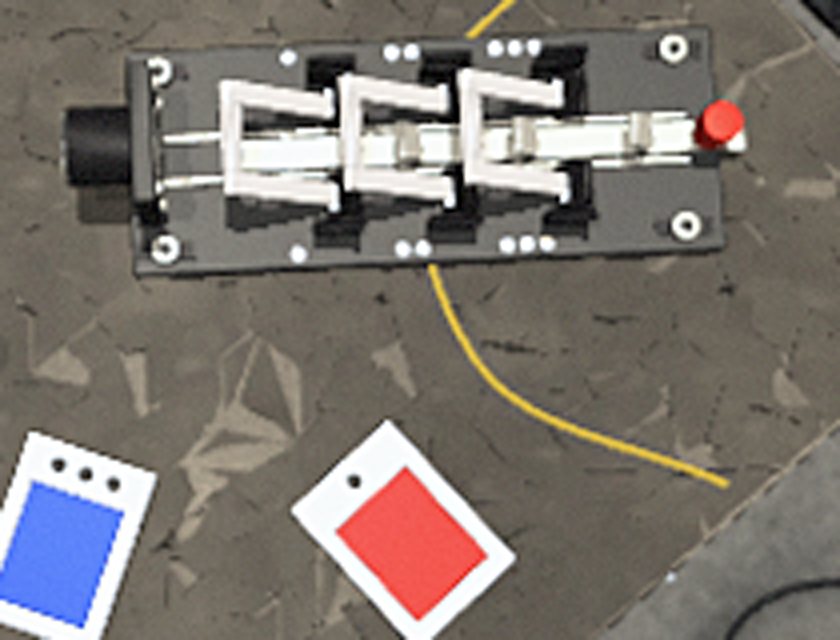

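View pics/cs.png

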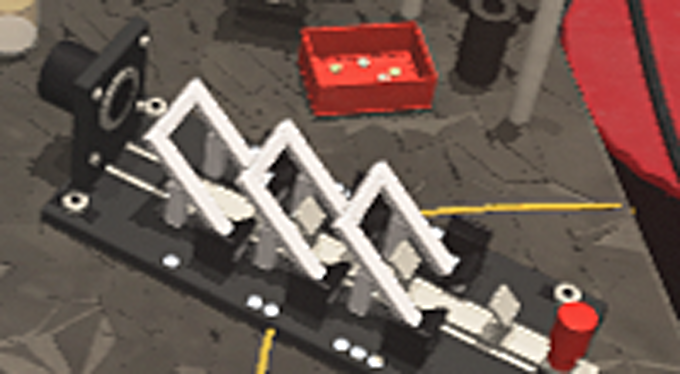

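The crops show the four base screws clearly: top crop (158,71), (673,47), (686,225) and (165,249), plus the slot dot groups and the red post at (718,120). I'll fit the combiner pose from the screws and check it against the dots, corners and post.

Run:
```python
from h import *
t=ctrl.get_image("top");s=ctrl.get_image("scene")
T=lambda x,y:(260+(x-1.5)/4,170+(y-1.5)/4); S=lambda x,y:(310+x/3.4-.35,200+y/3.4-.35)
scr=np.array([onz(t,T(*p),.011)[:2]*1000 for p in[(158,71),(673,47),(686,225),(165,249)]])
print('screws',np.round(scr,1).tolist())
u=(scr[0]+scr[3]-scr[1]-scr[2]);u2=scr[0]-scr[3]+scr[1]-scr[2]
print('yaw',np.degrees(np.arctan2(u[1],u[0])),np.degrees(np.arctan2(u2[1],u2[0]))+90,'c',scr.mean(0))
cor=np.array([onz(t,T(*p),.010)[:2]*1000 for p in[(127,57),(710,28),(724,246),(137,273)]])
u=(cor[0]+cor[3]-cor[1]-cor[2]);print('cor yaw',np.degrees(np.arctan2(u[1],u[0])),'c',cor.mean(0),'len',np.linalg.norm(u)/2)
yaw=np.arctan2(u[1],u[0]);ex=np.array([np.cos(yaw),np.sin(yaw)]);ey=np.array([-ex[1],ex[0]]);o=cor.mean(0)+12*ex
loc=lambda p:np.round([(p-o)@ex,(p-o)@ey],1)
print('o',o)
for n,ps in{'d1':[(288,57),(298,254)],'d2':[(401,52),(413,249)],'d3':[(514,47),(526,244)]}.items():
    print(n,[loc(onz(t,T(*p),.010)[:2]*1000).tolist() for p in ps])
print('scr',[loc(p).tolist() for p in scr])
# scene screws + dots
for p in[(155,106),(567,293),(75,201)]:print('S scr',loc(onz(s,S(*p),.011)[:2]*1000))
for p in[(170,261),(263,306),(358,353)]:print('S dot',loc(onz(s,S(*p),.010)[:2]*1000))
# post top
P=onz(t,T(720,122),.050)*1000;print('post top',P,loc(P[:2]));P=onz(s,S(576,319),.050)*1000;print('post scene',loc(P[:2]))
print('ramp top tri',[ (lambda q:(loc(q[0][:2]*1000),q[0][2],q[1]))(tri(t,T(*a),s,S(*b))) for a,b in[((228,90),(194,88)),((347,84),(285,127)),((467,78),(381,170)),((232,188),(158,137))]])
```

```text
screws [[658.0, 215.6], [674.9, -20.4], [592.5, -26.2], [575.9, 210.2]]
yaw 94.04554350933438 93.91479794108317 c [625.32878163  94.79737732]
cor yaw 94.13479231322586 c [624.26941778  92.84048389] len 267.65722312903546
o [623.40418037 104.80925008]
d1 [[48.2, -46.4], [48.3, 44.9]]
d2 [[-3.8, -46.2], [-3.9, 45.1]]
d3 [[-55.8, -46.1], [-55.3, 45.3]]
scr [[108.0, -42.5], [-128.6, -42.3], [-128.4, 40.3], [108.5, 39.8]]
S scr [111.6 -45.5]
S scr [-125.6  -44.7]
S scr [111.5  37.4]
S dot [50.6 44.7]
S dot [-2.1 44.6]
S dot [-53.8  45. ]
post top [632.76814973 -33.408481    50.        ] [-138.5    0.6]
post scene [-138.2    2.4]
ramp top tri [(array([ 77.3, -21. ]), np.float64(0.063636068086312), np.float64(0.001285452547933598)), (array([ 25.6, -21. ]), np.float64(0.06438317087440082), np.float64(0.001129335974148239)), (array([-26.7, -21.4]), np.float64(0.06360322415717456), np.float64(0.0009611218445974441)), (array([76.1, 21.3]), np.float64(0.06507448677464894), np.float64(0.0022561425927961056))]
```

>>> {"fn": "carry_out", "kwargs": {"steps": [[0,0,0,20,37,3,1],[0,0,0,20,37,3,1],[0,0,0,20,37,3,1],[0,0,0,20,37,3,1],[0,0,0,20,37,3,1],[0,0,0,20,37,3,1],[0,0,0,20,37,3,1],[0,0,0,20,37,3,1],[0,0,0,20,37,3,1],[0,0,26,25.7,72.4,-7.2,1],[0,0,26,25.7,72.4,-7.2,1],[0,0,26,25.7,72.4,-7.2,1]], "squeeze": 25}}

```text
time: 1.5
position: [0.4199, -0.1053, 0.2113]
tool_rot: [2.915, 1.17, 0.001]
ft_force: [1.6, -0.3, 0.5]
grip_width: 1.0
grip_force: 0.0
```

```bash
cat >> h.py <<'E'
from scipy.spatial.transform import Rotation as Ro
def go(P,yaw,tilt=0):
    """P mm; print turn(deg), shift(cm) from the measured pose; tool x=plate x at yaw, tilted up"""
    s=ctrl.get_state();R0=Ro.from_rotvec(s["tool_rot"])
    R=Ro.from_euler('z',yaw,degrees=True)*Ro.from_euler('y',-tilt,degrees=True)*Ro.from_matrix(np.diag([1.,-1,-1]))
    print('t',round(s["time"],2),'turn',(R*R0.inv()).as_rotvec(degrees=True).round(2),'shift cm',((np.array(P)/1000-s["position"])*100).round(2),
     'grip',round(s["grip_width"],3),round(s["grip_force"],1),'F',s["ft_force"].round(1),'q',s["joint_positions"].round(2))
E
python3 -c "
from h import *
go([453.8,105.1,100],43.7)"
```

```text
t 1.5 turn [ 0.04  0.05 -0.04] shift cm [  3.39  21.04 -11.13] grip 1.0 0.0 F [ 1.6 -0.3  0.5] q [ 0.77 -0.14 -0.53  1.95 -0.07  1.31 -0.55]
```

>>> {"fn": "carry_out", "kwargs": {"steps": [[0,0,0,3.4,21.0,-11.1,1],[0,0,0,3.4,21.0,-11.1,1],[0,0,0,3.4,21.0,-11.1,1],[0,0,0,3.4,21.0,-11.1,1],[0,0,0,3.4,21.0,-11.1,1],[0,0,0,3.4,21.0,-11.1,1]]}}

```text
time: 2.1
position: [0.4519, 0.1085, 0.0988]
tool_rot: [-2.91, -1.173, 0.003]
ft_force: [-0.7, -0.7, -0.4]
grip_width: 0.998
grip_force: 0.0
```

```bash
python3 -c "
from h import *
go([453.8,105.1,3],43.7)"
```

```text
t 2.1 turn [-0.19 -0.19 -0.21] shift cm [ 0.19 -0.34 -9.58] grip 0.998 0.0 F [-0.7 -0.7 -0.4] q [ 0.53  0.09 -0.84  2.02  0.07  1.07 -1.15]
```

>>> {"fn": "carry_out", "kwargs": {"steps": [[0,0,0,0.2,-0.3,-6,1],[0,0,0,0.2,-0.3,-9.5,1],[0,0,0,0.2,-0.3,-9.5,1],[0,0,0,0.2,-0.3,-9.5,0.5],[0,0,0,0.2,-0.3,-9.5,0.5],[0,0,0,0.2,-0.3,-9.5,0.5],[0,0,0,0.2,-0.3,-9.5,0.5],[0,0,0,0.2,-0.3,-9.5,0.5]]}}

```text
time: 2.9
position: [0.456, 0.0999, 0.0061]
tool_rot: [2.918, 1.161, 0.001]
ft_force: [-1.2, 0.6, 2.9]
grip_width: 0.685
grip_force: 25.0
```

```bash
python3 -c "
from h import *
go([453.8,105.1,150],43.7)"
```

```text
t 2.9 turn [0.03 0.04 0.29] shift cm [-0.22  0.52 14.39] grip 0.685 25.0 F [-1.2  0.6  2.9] q [ 0.48  0.26 -0.81  2.09  0.24  0.88 -1.28]
```

>>> {"fn": "carry_out", "kwargs": {"steps": [[0,0,0,0,0,0,0.73],[0,0,0,0,0,-0.3,0.73],[0,0,0,0.1,0.1,-0.3,0.73],[0,0,0,0.1,0.1,-0.3,0.5],[0,0,0,0.1,0.1,-0.3,0.5],[0,0,0,0.1,0.1,-0.3,0.5]]}}

```text
time: 3.5
position: [0.4567, 0.101, 0.0024]
tool_rot: [-2.919, -1.162, 0.0]
ft_force: [0.0, 0.1, -1.1]
grip_width: 0.685
grip_force: 25.0
```

```bash
python3 -c "
from h import *
go([500,105.1,150],94.05)
t=ctrl.get_image('top')
import math
k=cv2.moments(cmask(t,'red')[250:350,320:400]);print(onz(t,(k['m10']/k['m00']+320,k['m01']/k['m00']+250),.01)*1000)"
```

```text
t 3.5 turn [ 1.000e-02 -1.000e-02  5.063e+01] shift cm [ 4.33  0.41 14.76] grip 0.685 25.0 F [ 0.   0.1 -1.1] q [ 0.47  0.27 -0.8   2.09  0.25  0.88 -1.29]Traceback (most recent call last):
  File "<string>", line 6, in <module>
    k=cv2.moments(cmask(t,'red')[250:350,320:400]);print(onz(t,(k['m10']/k['m00']+320,k['m01']/k['m00']+250),.01)*1000)
                                                                ~~~~~~~~^~~~~~~~~
ZeroDivisionError: float division by zero
```

>>> {"fn": "carry_out", "kwargs": {"steps": [[0,0,0,0,0,5,0.5],[0,0,0,0,0,10,0.5],[0,0,0,0,0,15,0.5],[0,0,50.6,16.3,6.6,15,0.5],[0,0,50.6,16.3,6.6,15,0.5],[0,0,50.6,16.3,6.6,15,0.5],[0,0,50.6,16.3,6.6,15,0.5],[0,0,50.6,16.3,6.6,15,0.5],[0,0,50.6,16.3,6.6,15,0.5],[0,0,50.6,16.3,6.6,15,0.5]]}}

```text
time: 4.55
position: [0.6196, 0.1671, 0.1517]
tool_rot: [-2.141, -2.297, 0.001]
ft_force: [-0.1, 0.5, -1.3]
grip_width: 0.682
grip_force: 25.0
```

```bash
python3 -c "
from h import *
go([619.7,166.9,135],94.05,45)"
```

```text
t 4.55 turn [ 4.484e+01  3.090e+00 -3.000e-02] shift cm [ 0.01 -0.02 -1.67] grip 0.682 25.0 F [-0.1  0.5 -1.3] q [ 0.41  0.52 -0.97  1.54  0.44  1.31 -0.54]
```

>>> {"fn": "carry_out", "kwargs": {"steps": [[44.8,3.1,0,0,0,-1.7,0.5],[44.8,3.1,0,0,0,-1.7,0.5],[44.8,3.1,0,0,0,-1.7,0.5],[44.8,3.1,0,0,0,-1.7,0.5],[44.8,3.1,0,0,0,-1.7,0.5],[44.8,3.1,0,0,0,-1.7,0.5],[44.8,3.1,0,0,0,-1.7,0.5],[44.8,3.1,0,0,0,-1.7,0.5]]}}

```text
time: 5.35
position: [0.6192, 0.169, 0.1367]
tool_rot: [-1.689, -1.816, -0.698]
ft_force: [-0.1, 0.6, -1.8]
grip_width: 0.69
grip_force: 25.0
```

Run:
```python
from h import *
go([619.7,166.9,55.1],94.05,45)
for n in("top","scene"):
    d=ctrl.get_image(n)["pixels"];c=d[100:400,200:520] if n=="top" else d[100:400,240:560]
    cv2.imwrite(f"pics/{n}1.png",c[:,:,::-1])
a,b=cv2.imread("pics/top1.png"),cv2.imread("pics/scene1.png");cv2.imwrite("pics/both1.png",np.hstack([a,b]))
```

```text
t 5.35 turn [ 0.19  0.07 -0.07] shift cm [ 0.05 -0.21 -8.16] grip 0.69 25.0 F [-0.1  0.6 -1.8] q [ 0.93  0.83 -1.2   1.64 -0.02  1.1  -0.02]
```

View pics/both1.png

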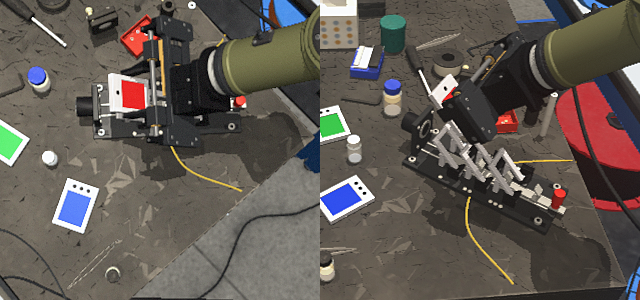

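Held cleanly: the red plate is tilted above slot 1 (left half about (130,95)), dot on top. I'll check how it sits in the grip from the glass centroid.

```bash
cat >> h.py <<'E'
def held(c,off,lift):
    s=ctrl.get_state();R=Ro.from_rotvec(s["tool_rot"]).as_matrix();X,Z=R[:,0],-R[:,2];Y=np.cross(Z,X)
    O=s["position"]-X*off/1000-Z*lift/1000
    d=ctrl.get_image("top");m=cmask(d,c)
    pc=proj(d,O-X*.0058+Z*.010);n,l,st,ct=cv2.connectedComponentsWithStats(m)
    i=1+np.argmin([np.hypot(*(ct[j]-pc))+(1e3 if st[j,4]<200 else 0) for j in range(1,n)])
    k=max(cv2.findContours((l==i).astype(np.uint8),cv2.RETR_EXTERNAL,cv2.CHAIN_APPROX_NONE)[0],key=len)
    # rays onto the plate's face plane
    Q=[]
    for p in k:
        o,v=ray(d,p[0]);q=o+v*((O+Z*.010-o)@Z)/(v@Z);Q.append([(q-O)@X*1000,(q-O)@Y*1000])
    r=cv2.minAreaRect(np.array(Q,np.float32));o,v=ray(d,ct[i]);q=o+v*((O+Z*.010-o)@Z)/(v@Z)
    print('glass in plate frame',np.round([(q-O)@X*1000,(q-O)@Y*1000],1),'expect -5.8,0',np.round(r[1],1),round(r[2],1),'area',st[i,4])
E
python3 -c "
from h import *
held('red',5.2,2.4)"
```

```text
glass in plate frame [-5.  -0.7] expect -5.8,0 [50.8 43.4] 0.2 area 574
```

>>> {"fn": "carry_out", "kwargs": {"steps": [[0,0,0,0,-0.2,-4,0.5],[0,0,0,0,-0.2,-6,0.5],[0,0,0,0,-0.2,-7,0.5],[0,0,0,0,-0.2,-7.5,0.5],[0,0,0,0,-0.2,-7.9,0.5],[0,0,0,0,-0.2,-7.9,0.5],[0,0,0,0,-0.2,-7.9,0.5]]}}

```text
time: 6.2
position: [0.6205, 0.1658, 0.0578]
tool_rot: [-1.69, -1.815, -0.7]
ft_force: [0.6, 0.3, 3.8]
grip_width: 0.682
grip_force: 25.0
```

```bash
python3 -c "
from h import *
go([619.7,166.9,55.1],94.05,45)
held('red',5.2,2.4)"
```

```text
t 6.2 turn [0.12 0.15 0.02] shift cm [-0.08  0.11 -0.27] grip 0.682 25.0 F [0.6 0.3 3.8] q [ 0.9   0.92 -1.13  1.67  0.03  1.    0.03]
glass in plate frame [ 5.  -1.1] expect -5.8,0 [69.4 42. ] 4.7 area 665
```

>>> {"fn": "carry_out", "kwargs": {"steps": [[0,0,0,-0.1,0.1,-0.1,0.5],[0,0,0,-0.1,0.1,-0.2,0.5],[0,0,0,-0.1,0.1,-0.3,0.5],[0,0,0,-0.1,0.1,-0.3,0.5]]}}

```text
time: 6.65
position: [0.6204, 0.1659, 0.0551]
tool_rot: [-1.692, -1.813, -0.703]
ft_force: [0.8, -1.1, 7.0]
grip_width: 0.683
grip_force: 25.0
```

```bash
python3 -c "
from h import *
go([619.7,166.9,55.1],94.05,45)"
```

```text
t 6.65 turn [0.06 0.18 0.16] shift cm [-0.07  0.1  -0.  ] grip 0.683 25.0 F [ 0.8 -1.1  7. ] q [ 0.9   0.93 -1.13  1.67  0.03  0.99  0.03]
```

>>> {"fn": "carry_out", "kwargs": {"steps": [[0,0,0,0,0,0,0.72],[0,0,0,0,0,0,0.8],[0,0,0,0,0,0,0.8],[0,0,0,0.1,-1.4,1.4,0.8],[0,0,0,0.3,-3.5,3.5,0.9],[0,0,0,0.5,-7,7,1],[0,0,0,0.5,-7,10,1],[0,0,0,0.5,-7,14,1]]}}

```text
time: 7.45
position: [0.6236, 0.0936, 0.1927]
tool_rot: [-1.694, -1.81, -0.697]
ft_force: [0.3, 0.5, 0.2]
grip_width: 0.984
grip_force: 0.0
```

Run:
```python
from h import *
go([560,380,200],58.5)
a=ctrl.get_image("top")["pixels"][140:290,220:380];b=ctrl.get_image("scene")["pixels"][160:330,300:500]
a=cv2.resize(a,(400,375));b=cv2.resize(b,(400,340));b=cv2.copyMakeBorder(b,0,35,0,0,0)
cv2.imwrite("pics/both2.png",np.hstack([a,b])[:,:,::-1])
```

```text
t 7.45 turn [-44.26  10.77 -33.44] shift cm [-6.36 28.64  0.73] grip 0.984 0.0 F [0.3 0.5 0.2] q [ 1.03  0.8  -1.23  1.54 -0.04  1.27  0.01]
```

View pics/both2.png

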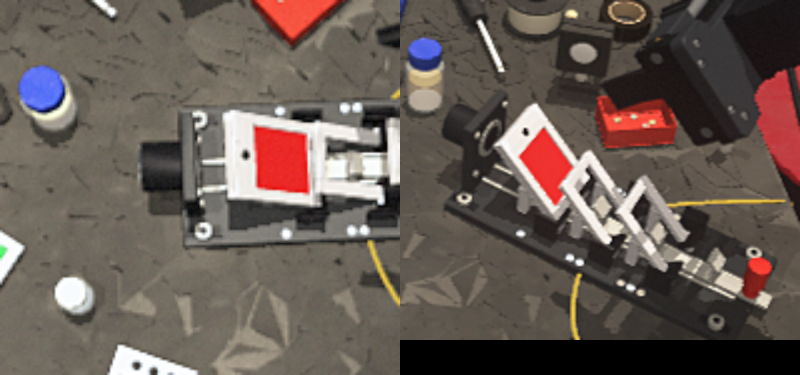

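The red plate lies in slot 1, leaning on the ramp with its dot at the top (left half (240,155)). I'll check the seat numerically and get the green plate numbers.

```bash
cat >> h.py <<'E'
O0=np.array([.6241,.1054,0]);ex=np.array([np.cos(np.radians(94.05)),np.sin(np.radians(94.05)),0]);ez=np.array([0,0,1.])
def seat(c,slot):
    X=(ex+ez)/2**.5;Z=(ez-ex)/2**.5;Y=np.cross(Z,X);V=O0+ex*[0,.030,-.022,-.074][slot]+ez*.02
    O=V+X*.042;G=O-X*.0058+Z*.010;out=[]
    for n in("top","scene"):
        d=ctrl.get_image(n);m=cmask(d,c);pc=proj(d,G);N,l,st,ct=cv2.connectedComponentsWithStats(m)
        i=1+np.argmin([np.hypot(*(ct[j]-pc))+(1e3 if st[j,4]<100 else 0) for j in range(1,N)]);out.append((d,ct[i]))
        o,v=ray(d,ct[i]);q=o+v*((G-o)@Z)/(v@Z);
        k=max(cv2.findContours((l==i).astype(np.uint8),cv2.RETR_EXTERNAL,cv2.CHAIN_APPROX_NONE)[0],key=len)
        Q=[]
        for p in k:
            o,v=ray(d,p[0]);w=o+v*((G-o)@Z)/(v@Z)-G;Q.append([w@X*1000,w@Y*1000])
        r=cv2.minAreaRect(np.array(Q,np.float32));print(c,n,'x,y err on face plane',np.round([(q-G)@X*1000,(q-G)@Y*1000],1),np.round(r[1],1),round(r[2],1))
    P,e=tri(out[0][0],out[0][1],out[1][0],out[1][1]);print('tri err X,Y,Z',np.round([(P-G)@a*1000 for a in(X,Y,Z)],1))
E
python3 -c "
from h import *
seat('red',1)
go([557.6+3,391.2+4.3,150],58.5)"
```

```text
red top x,y err on face plane [ 2.2 -0.5] [42.7 51.8] 89.7
red scene x,y err on face plane [5.5 1.9] [53.1 41.6] 0.6
tri err X,Y,Z [4.5 0.6 0.4]
t 7.65 turn [-44.18  10.91 -33.71] shift cm [-6.33 29.96 -4.37] grip 0.998 0.0 F [-0.5  0.1 -0.6] q [ 1.03  0.8  -1.23  1.54 -0.04  1.26  0.01]
```

>>> {"fn": "carry_out", "kwargs": {"steps": [[-44.2,10.9,-33.7,-6.3,30,-4,0.85],[-44.2,10.9,-33.7,-6.3,30,-4,0.85],[-44.2,10.9,-33.7,-6.3,30,-4,0.85],[-44.2,10.9,-33.7,-6.3,30,-4,0.85],[-44.2,10.9,-33.7,-6.3,30,-4,0.85],[-44.2,10.9,-33.7,-6.3,30,-4,0.85],[-44.2,10.9,-33.7,-6.3,30,-4,0.85],[-44.2,10.9,-33.7,-6.3,30,-4,0.85],[-44.2,10.9,-33.7,-6.3,30,-4,0.85],[-44.2,10.9,-33.7,-6.3,30,-4,0.85],[-44.2,10.9,-33.7,-6.3,30,-4,0.85]]}}

```text
time: 8.75
position: [0.5623, 0.3926, 0.1523]
tool_rot: [2.744, 1.529, -0.001]
ft_force: [0.8, -0.4, -0.2]
grip_width: 0.849
grip_force: 0.0
```

```bash
python3 -c "
from h import *
go([557.6+3,391.2+4.3,2.5],58.5)"
```

```text
t 8.75 turn [ 0.04 -0.    0.24] shift cm [ -0.17   0.29 -14.98] grip 0.849 0.0 F [ 0.8 -0.4 -0.2] q [-0.08  0.56 -0.81  1.42  0.41  1.34 -1.47]
```

>>> {"fn": "carry_out", "kwargs": {"steps": [[0,0,0,-0.1,0.1,-5,0.85],[0,0,0,-0.1,0.1,-10,0.85],[0,0,0,-0.1,0.1,-12,0.85],[0,0,0,-0.1,0.1,-12,0.85],[0,0,0,-0.1,0.1,-12,0.85]]}}

```text
time: 9.25
position: [0.5615, 0.3949, 0.0342]
tool_rot: [-2.743, -1.529, -0.003]
ft_force: [1.0, 0.2, 0.4]
grip_width: 0.851
grip_force: 0.0
```

```bash
python3 -c "
from h import *
go([557.6+3,391.2+4.3,2.5],58.5)"
```

```text
t 9.25 turn [-0.09  0.06  0.24] shift cm [-0.09  0.06 -3.17] grip 0.851 0.0 F [1.  0.2 0.4] q [-0.11  0.66 -0.76  1.52  0.49  1.15 -1.52]
```

>>> {"fn": "carry_out", "kwargs": {"steps": [[0,0,0,-0.1,0.1,-2,0.85],[0,0,0,-0.1,0.1,-3.1,0.85],[0,0,0,-0.1,0.1,-3.1,0.85],[0,0,0,-0.1,0.1,-3.1,0.5],[0,0,0,-0.1,0.1,-3.1,0.5],[0,0,0,-0.1,0.1,-3.1,0.5],[0,0,0,-0.1,0.1,-3.1,0.5]]}}

```text
time: 9.95
position: [0.5595, 0.3984, 0.0037]
tool_rot: [-2.741, -1.533, -0.004]
ft_force: [0.0, -0.4, 3.4]
grip_width: 0.689
grip_force: 25.0
```

```bash
python3 -c "
from h import *
go([621,113,150],94.05)"
```

```text
t 9.95 turn [-0.15  0.07 35.6 ] shift cm [  6.15 -28.54  14.63] grip 0.689 25.0 F [ 0.  -0.4  3.4] q [-0.13  0.7  -0.74  1.54  0.51  1.1  -1.54]
```

>>> {"fn": "carry_out", "kwargs": {"steps": [[0,0,0,0,0,5,0.5],[0,0,0,0,0,10,0.5],[0,0,0,0,0,15,0.5],[0,0,35.6,6.4,-28.3,16.5,0.5],[0,0,35.6,6.4,-28.3,16.5,0.5],[0,0,35.6,6.4,-28.3,16.5,0.5],[0,0,35.6,6.4,-28.3,16.5,0.5],[0,0,35.6,6.4,-28.3,16.5,0.5],[0,0,35.6,6.4,-28.3,16.5,0.5],[0,0,35.6,6.4,-28.3,16.5,0.5],[0,0,35.6,6.4,-28.3,16.5,0.5]]}}

```text
time: 11.05
position: [0.6231, 0.1132, 0.1673]
tool_rot: [-2.144, -2.294, -0.001]
ft_force: [-0.4, 0.6, -1.3]
grip_width: 0.689
grip_force: 25.0
```

```bash
python3 -c "
from h import *
go([623.4,115.5,150],94.05,45)"
```

```text
t 11.05 turn [44.81  3.05  0.17] shift cm [ 0.03  0.23 -1.73] grip 0.689 25.0 F [-0.4  0.6 -1.3] q [ 0.48  0.47 -0.93  1.54  0.38  1.32 -0.42]
```

>>> {"fn": "carry_out", "kwargs": {"steps": [[44.8,3.1,0,0,0.1,-1.5,0.5],[44.8,3.1,0,0,0.1,-1.5,0.5],[44.8,3.1,0,0,0.1,-1.5,0.5],[44.8,3.1,0,0,0.1,-1.5,0.5],[44.8,3.1,0,0,0.1,-1.5,0.5],[44.8,3.1,0,0,0.1,-1.5,0.5],[44.8,3.1,0,0,0.1,-1.5,0.5],[44.8,3.1,0,0,0.1,-1.5,0.5]]}}

```text
time: 11.85
position: [0.6222, 0.1192, 0.154]
tool_rot: [-1.685, -1.818, -0.699]
ft_force: [-0.2, 0.2, -0.1]
grip_width: 0.689
grip_force: 25.0
```

```bash
python3 -c "
from h import *
go([623.4,115.5,57.3],94.05,45)
held('green',7.1,3.7)"
```

```text
t 11.85 turn [ 0.07  0.13 -0.24] shift cm [ 0.12 -0.37 -9.67] grip 0.689 25.0 F [-0.2  0.2 -0.1] q [ 0.96  0.78 -1.13  1.59 -0.1   1.19  0.08]
glass in plate frame [-4.6 -0.8] expect -5.8,0 [50.1 42.3] 0.2 area 537
```

>>> {"fn": "carry_out", "kwargs": {"steps": [[0,0,0,0.1,-0.3,-4.5,0.5],[0,0,0,0.1,-0.3,-7.5,0.5],[0,0,0,0.1,-0.3,-8.5,0.5],[0,0,0,0.1,-0.3,-9,0.5],[0,0,0,0.1,-0.3,-9.3,0.5],[0,0,0,0.1,-0.3,-9.3,0.5],[0,0,0,0.1,-0.3,-9.3,0.5]]}}

```text
time: 12.6
position: [0.6226, 0.1223, 0.0654]
tool_rot: [-1.675, -1.817, -0.704]
ft_force: [-0.5, 9.7, 4.1]
grip_width: 0.685
grip_force: 25.0
```

```bash
python3 -c "
from h import *
go([623.4,115.5,57.3],94.05,45)"
```

```text
t 12.6 turn [-0.36  0.19 -0.54] shift cm [ 0.08 -0.68 -0.81] grip 0.685 25.0 F [-0.5  9.7  4.1] q [ 0.92  0.88 -1.06  1.63 -0.05  1.07  0.14]
```

Run:
```python
from h import *
held('green',7.1,3.7)
a=ctrl.get_image("top")["pixels"][140:290,250:450];b=ctrl.get_image("scene")["pixels"][160:330,300:500]
a=cv2.resize(a,(400,300),interpolation=2);b=cv2.resize(b,(400,340),interpolation=2);a=cv2.copyMakeBorder(a,0,40,0,0,0)
cv2.imwrite("pics/both3.png",np.hstack([a,b])[:,:,::-1])
```

```text
glass in plate frame [ 5.4 -1.9] expect -5.8,0 [78.9 41.3] 4.4 area 696
```

View pics/both3.png

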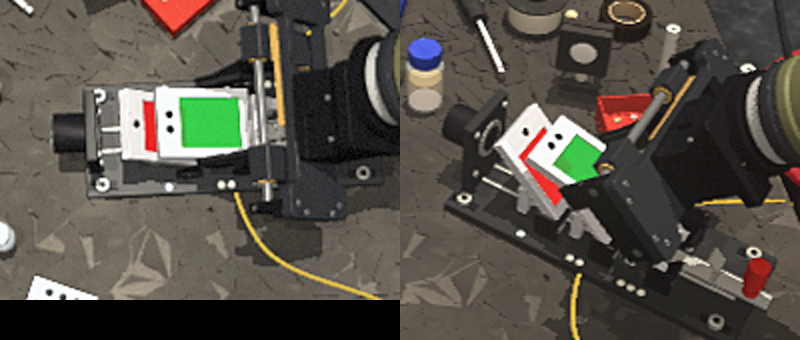

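The top view shows the green plate over slot 2 with its dotted end about (158,123) in the left half, and the scene view shows it lying nearly parallel to red. The top view makes it look flatter than 45°, so I'll triangulate its corners.

Run:
```python
from h import *
t=ctrl.get_image("top");s=ctrl.get_image("scene")
T=lambda x,y:(250+x/2,140+y/2);S=lambda x,y:(300+x/2,160+y/2)
def loc(P):
    r=P-O0;return np.round([r@ex*1000,r@np.cross(ez,ex)*1000,P[2]*1000],1)
for n,a,b in[('end far',(158,88),(168,112)),('end near',(160,158),(127,152)),('gl far',(182,98),(180,137)),('gl near',(182,148),(155,167))]:
    P,e=tri(t,T(*a),s,S(*b));print(n,loc(P),round(e*1000,1))
st=ctrl.get_state();print('tcp',loc(st["position"]),st["ft_force"].round(1),st["torque"].round(2))
# lengths of green along the centre row, top view
h=hsv(t)
for r in(196,200,204):
    g=np.where(cmask(t,'green')[r,300:400])[0]+300;w=np.where((h[r,300:400,1]<60)&(h[r,300:400,2]>150))[0]+300;print(r,g.min(),g.max(),len(g),w.min(),w.max())
```

```text
end far [ 53.4 -28.6  91.8] 3.6
end near [56.4 32.5 94.4] 0.3
gl far [ 34.5 -20.8  79. ] 0.1
gl near [36.  22.  79.2] 1.7
tcp [17.   0.3 65.5] [-0.9 10.4  4.1] [ 1.51  0.07 -0.1 ]
196 341 368 28 300 381
200 341 369 29 310 381
204 341 369 29 301 389
```

Slot 3's ramp tip (combiner x = -27, z = 67) overlaps the straight-down corridor of slot 2. The plate's foot caught on it and the plate turned in the grip. I'll lift it and lay it flat in the free area where red was, then regrip and approach along the ramp.

>>> {"fn": "carry_out", "kwargs": {"steps": [[0,0,0,0,0,3,0.5],[0,0,0,0,0,7,0.5],[0,0,0,0,0,12,0.5],[-44.8,-3.1,0,0,0,14,0.5],[-44.8,-3.1,0,0,0,14,0.5],[-44.8,-3.1,0,0,0,14,0.5],[-44.8,-3.1,0,0,0,14,0.5],[-44.8,-3.1,0,0,0,14,0.5],[-44.8,-3.1,0,-17,0,10,0.5],[-44.8,-3.1,0,-17,0,6,0.5],[-44.8,-3.1,0,-17,0,2,0.5],[-44.8,-3.1,0,-17,0,-1,0.5]]}}

```text
time: 14.05
position: [0.4712, 0.116, 0.0844]
tool_rot: [2.129, 2.301, 0.002]
ft_force: [0.3, -1.1, -1.3]
grip_width: 0.685
grip_force: 25.0
```

Run:
```python
from h import *
go([450,115,30],94)
seat('red',1)
b=ctrl.get_image("scene")["pixels"][150:390,260:580];b=cv2.resize(b,(640,480),interpolation=2)
cv2.imwrite("pics/s4.png",b[:,:,::-1])
```

```text
t 14.05 turn [ 0.18  0.32 -0.44] shift cm [-2.12 -0.1  -5.44] grip 0.685 25.0 F [ 0.3 -1.1 -1.3] q [ 0.68  0.21 -1.05  1.99  0.21  1.05 -0.39]
red top x,y err on face plane [ 2.2 -0.5] [42.7 51.8] 89.7
red scene x,y err on face plane [ -37.3 -119.8] [111.3  49.6] 56.7
tri err X,Y,Z [31.3 -1.6 70.7]
```

View pics/s4.png

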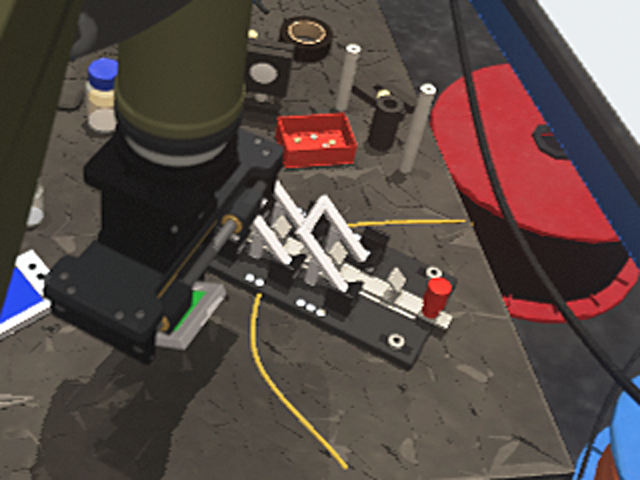

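>>> {"fn": "carry_out", "kwargs": {"steps": [[0,0,0,-1.5,0,-3,0.5],[0,0,0,-1.5,0,-5,0.5],[0,0,0,-1.5,0,-6,0.5],[0,0,0,-1.5,0,-7,0.5],[0,0,0,-1.5,0,-7.7,0.5],[0,0,0,-1.5,0,-7.9,0.5],[0,0,0,-1.5,0,-7.9,0.5]], "squeeze": 8}}

```text
time: 14.9
position: [0.4588, 0.1135, 0.0048]
tool_rot: [-2.141, -2.298, -0.003]
ft_force: [0.4, -0.2, -0.7]
grip_width: 0.689
grip_force: 8.0
```

Now open, rise and clear the view to re-measure.

>>> {"fn": "carry_out", "kwargs": {"steps": [[0,0,0,0,0,0,0.8],[0,0,0,0,0,0,0.85],[0,0,0,0,0,0,0.85],[0,0,0,0,0,5,0.85],[0,0,0,0,0,10,0.85],[0,0,0,10,-12,18,0.85],[0,0,0,10,-22,18,0.85],[0,0,0,10,-22,18,0.85],[0,0,0,10,-22,18,0.85],[0,0,0,10,-22,18,0.85]], "squeeze": 25}}

```text
time: 15.9
position: [0.5558, -0.1027, 0.1832]
tool_rot: [-2.142, -2.298, -0.001]
ft_force: [1.7, 0.1, 0.9]
grip_width: 0.849
grip_force: 0.0
```

```bash
cat >> h.py <<'E'
def flat(c):
    d=ctrl.get_image("top");m=cmask(d,c);N,l,st,ct=cv2.connectedComponentsWithStats(m)
    i=1+np.argmax(st[1:,4]) if c!='red' else 0
    h=hsv(d);w=cv2.inRange(h,(0,0,150),(180,70,255))|m;w=cv2.morphologyEx(w,cv2.MORPH_CLOSE,np.ones((5,5)))
    cs,_=cv2.findContours(w,cv2.RETR_EXTERNAL,cv2.CHAIN_APPROX_NONE)
    k=[x for x in cs if cv2.pointPolygonTest(x,tuple(map(float,ct[i])),False)>0][0]
    G=onz(d,ct[i],.01)*1000;R=[]
    for kk in(k,max(cv2.findContours((l==i).astype(np.uint8),0,1)[0],key=len)):
        P=np.array([onz(d,p[0],.010)[:2] for p in kk])*1000;r=cv2.minAreaRect(P.astype(np.float32));R.append(r)
        A=np.radians(r[2] if r[1][0]>r[1][1] else r[2]+90);v=np.array([np.cos(A),np.sin(A)]);
        dd=np.array(R[0][0])-G[:2]
        if v@dd<0:v=-v
        print(c,np.round(r[0],1),np.round(r[1],1),'yaw',round(np.degrees(np.arctan2(v[1],v[0])),1),'glass',G.round(1))
E
python3 -c "
from h import *
flat('green')
go([450,115,30],94)"
```

```text
green [464.5 132.5] [135.5  96.6] yaw 64.2 glass [456.5 107.1  10. ]
green [459.5 110.8] [42.1 53.1] yaw 93.8 glass [456.5 107.1  10. ]
t 15.95 turn [0.26 0.28 0.63] shift cm [-10.9   22.89 -15.48] grip 0.852 0.0 F [ 2.3 -8.1  0.9] q [ 0.94  0.29 -0.92  1.68  0.24  1.28  0.03]
```

Run:
```python
from h import *
for n in("top","scene"):
    d=ctrl.get_image(n);m=cmask(d,'green');m=cv2.morphologyEx(m,cv2.MORPH_OPEN,np.ones((5,5)))
    k=max(cv2.findContours(m,0,1)[0],key=cv2.contourArea)
    P=np.array([onz(d,p[0],.010)[:2] for p in k],np.float32)*1000;r=cv2.minAreaRect(P)
    M=cv2.moments(P);print(n,np.round(r[0],1),np.round(r[1],1),round(r[2],1),'fill',cv2.contourArea(P)/r[1][0]/r[1][1],'cen',M['m10']/M['m00'],M['m01']/M['m00'],cv2.boundingRect(k))
    # frame ends along the axis: sample brightness along yaw line through centroid
    c=np.array([M['m10']/M['m00'],M['m01']/M['m00']]);a=np.radians(93.8);v=np.array([np.cos(a),np.sin(a)]);w=np.array([-v[1],v[0]])
    for q,L in((v,60),(w,45)):
        o=[]
        for s in range(-L,L+1,3):
            u=proj(d,np.append((c+q*s)/1000,.01)).round().astype(int);x=d["pixels"][u[1],u[0]].astype(int);o.append('G' if x[1]>x[0]+60 else 'W' if x.min()>140 else '.')
        print(''.join(o))
print(ctrl.get_state()["ft_force"].round(1))
```

```text
Traceback (most recent call last):
ValueError: max() iterable argument is empty
```

Run:
```python
from h import *
a=ctrl.get_image("top")["pixels"][100:400,180:500];b=ctrl.get_image("scene")["pixels"][130:430,220:540]
cv2.imwrite("pics/b5.png",cv2.resize(np.hstack([a,b])[:,:,::-1],None,fx=1.25,fy=1.25));print(ctrl.get_state()["ft_force"],ctrl.get_state()["time"])
```

```text
[-1.07396661  1.28411885 -0.48384443] 16.1
```

View pics/b5.png

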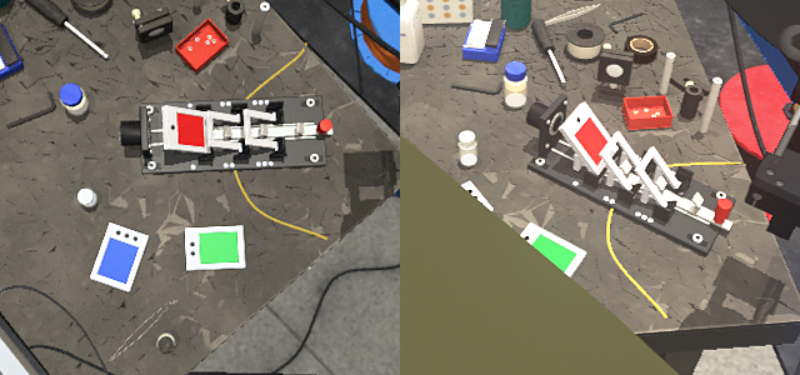

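The green plate lies flat with its dots to the left (left half (215,248)) and red is still seated. The scene view is partly blocked by the arm.

Run:
```python
from h import *
d=ctrl.get_image("top");m=cmask(d,'green');N,l,st,ct=cv2.connectedComponentsWithStats(m);i=1+np.argmax(st[1:,4]);print(st[i],ct[i])
m=(l==i).astype(np.uint8);k=max(cv2.findContours(m,0,1)[0],key=len)
P=np.array([onz(d,p[0],.010)[:2] for p in k],np.float32)*1000;r=cv2.minAreaRect(P);G=onz(d,ct[i],.01)*1000
print(np.round(r[0],1),np.round(r[1],1),round(r[2],1),'G',G.round(1))
a=np.radians(93.8);v=np.array([np.cos(a),np.sin(a)]);w=np.array([-v[1],v[0]])
for q,L in((v,60),(w,45)):
    o=[]
    for s in range(-L,L+1):
        u=proj(d,np.append((G[:2]+q*s)/1000,.01)).round().astype(int);x=d["pixels"][u[1],u[0]].astype(int);o.append('G' if x[1]>x[0]+60 else 'W' if x.min()>140 else '.')
    print(''.join(o))
```

```text
[340 286  31  25 175] [357.02285714 299.14285714]
[459.5 110.8] [42.1 53.1] 3.8 G [457.1 106.5  10. ]
...........................WWWWWWWWWWWGGGGGGGGGGGGGGGGGGGGGGGGGGGGGGGGGGGGGGGGGGGGGGGGGGGGGGWWWWWWWWWWWWWWWWWWWWW........
............WWWWWWWWWGGGGGGGGGGGGGGGGGGGGGGGGGGGGGGGGGGGGGGGGGGGWWWWWWWWW..................
```

>>> {"fn": "carry_out", "kwargs": {"steps": [[0,0,0,-8,18,-4,0.85],[0,0,0,-8,18,-4,0.85],[0,0,0,-8,18,-4,0.85],[0,0,0,-8,18,-4,0.85],[0,0,0,-9.7,22.5,-9,0.85],[0,0,0,-9.7,22.5,-13,0.85],[0,0,0,-9.7,22.5,-14,0.85],[0,0,0,-9.7,22.5,-14,0.85],[0,0,0,-9.7,22.5,-14,0.85]]}}

```text
time: 17.05
position: [0.4581, 0.1255, 0.0428]
tool_rot: [-2.138, -2.3, -0.001]
ft_force: [-0.1, 0.8, 1.1]
grip_width: 0.849
grip_force: 0.0
```

```bash
python3 -c "
from h import *
go([459.2,122.3,2.5],93.8)"
```

```text
t 17.05 turn [-0.09 -0.02 -0.38] shift cm [ 0.11 -0.32 -4.03] grip 0.849 0.0 F [-0.1  0.8  1.1] q [ 0.65  0.27 -1.05  2.04  0.29  0.98 -0.48]
```

>>> {"fn": "carry_out", "kwargs": {"steps": [[0,0,0,0.1,-0.3,-2,0.85],[0,0,0,0.1,-0.3,-4,0.85],[0,0,0,0.1,-0.3,-4,0.85],[0,0,0,0.1,-0.3,-4,0.85],[0,0,0,0.1,-0.3,-4,0.5],[0,0,0,0.1,-0.3,-4,0.5],[0,0,0,0.1,-0.3,-4,0.5],[0,0,0,0.1,-0.3,-4,0.5]]}}

```text
time: 17.85
position: [0.46, 0.1213, 0.0032]
tool_rot: [-2.142, -2.298, -0.001]
ft_force: [-2.1, -1.0, 6.3]
grip_width: 0.687
grip_force: 25.0
```

```bash
python3 -c "
from h import *
go([623.4,160.5,160],94.05)"
```

```text
t 17.85 turn [-0.05  0.02  0.01] shift cm [16.34  3.92 15.68] grip 0.687 25.0 F [-2.1 -1.   6.3] q [ 0.59  0.35 -1.    2.07  0.37  0.91 -0.54]
```

>>> {"fn": "carry_out", "kwargs": {"steps": [[0,0,0,0,0,5,0.5],[0,0,0,0,0,10,0.5],[0,0,0,0,0,15,0.5],[0,0,0,6,1,16.5,0.5],[0,0,0,16.1,3.2,16.5,0.5],[0,0,0,16.1,3.2,16.5,0.5],[44.8,3.1,0,16.1,3.2,16.5,0.5],[44.8,3.1,0,16.1,3.2,16.5,0.5],[44.8,3.1,0,16.1,3.2,16.5,0.5],[44.8,3.1,0,16.1,3.2,16.5,0.5],[44.8,3.1,0,16.1,3.2,16.5,0.5],[44.8,3.1,0,16.1,3.2,16.5,0.5]]}}

```text
time: 19.05
position: [0.6217, 0.1472, 0.1631]
tool_rot: [-1.697, -1.801, -0.701]
ft_force: [-0.1, -1.6, -1.9]
grip_width: 0.686
grip_force: 25.0
```

```bash
python3 -c "
from h import *
go([620.7,154,100.7],94.05,45)"
```

```text
t 19.05 turn [-0.14 -0.26  0.52] shift cm [-0.1   0.68 -6.24] grip 0.686 25.0 F [-0.1 -1.6 -1.9] q [ 0.98  0.84 -1.26  1.6   0.    1.16 -0.06]
```

>>> {"fn": "carry_out", "kwargs": {"steps": [[0,0,0.3,-0.1,0.4,0,0.5],[0,0,0.3,-0.1,0.6,-2,0.5],[0,0,0.3,-0.1,0.6,-4,0.5],[0,0,0.3,-0.1,0.6,-6,0.5],[0,0,0.3,-0.1,0.6,-6,0.5],[0,0,0.3,-0.1,0.6,-6,0.5]]}}

```text
time: 19.65
position: [0.619, 0.1601, 0.1069]
tool_rot: [-1.683, -1.817, -0.697]
ft_force: [0.9, 0.6, -0.3]
grip_width: 0.685
grip_force: 25.0
```

```bash
python3 -c "
from h import *
go([620.7,154,100.7],94.05,45)
held('green',5,3.2)"
```

```text
t 19.65 turn [ 0.02 -0.   -0.35] shift cm [ 0.17 -0.61 -0.62] grip 0.685 25.0 F [ 0.9  0.6 -0.3] q [ 0.94  0.9  -1.21  1.64  0.04  1.08 -0.02]
glass in plate frame [-3.6 -0.5] expect -5.8,0 [50.2 42.1] 0.1 area 519
```

>>> {"fn": "carry_out", "kwargs": {"steps": [[0,0,-0.3,0.2,-0.8,-0.8,0.5],[0,0,-0.3,0.3,-1.8,-1.85,0.5],[0,0,-0.3,0.3,-2.8,-2.85,0.5],[0,0,-0.3,0.4,-3.6,-3.7,0.5],[0,0,-0.3,0.4,-4.2,-4.3,0.5],[0,0,-0.3,0.4,-4.2,-4.3,0.5],[0,0,-0.3,0.4,-4.2,-4.3,0.5]]}}

```text
time: 20.4
position: [0.6235, 0.1176, 0.0646]
tool_rot: [-1.688, -1.812, -0.701]
ft_force: [0.8, -0.0, -0.7]
grip_width: 0.683
grip_force: 25.0
```

```bash
python3 -c "
from h import *
go([623.5,114.4,55.5],94.05,45)
held('green',5,3.2)"
```

```text
t 20.4 turn [-0.04  0.04  0.02] shift cm [ 0.   -0.32 -0.91] grip 0.683 25.0 F [ 0.8 -0.  -0.7] q [ 0.97  0.96 -1.16  1.63  0.08  1.08  0.04]
glass in plate frame [-3.7 -0.7] expect -5.8,0 [49.7 42.3] 0.3 area 452
```

>>> {"fn": "carry_out", "kwargs": {"steps": [[0,0,0,0,-0.3,-0.3,0.5],[0,0,0,0,-0.35,-0.6,0.5],[0,0,0,0,-0.35,-0.8,0.5],[0,0,0,0,-0.35,-1.0,0.5],[0,0,0,0,-0.35,-1.0,0.5]]}}

```text
time: 20.95
position: [0.6235, 0.1142, 0.0545]
tool_rot: [-1.688, -1.813, -0.7]
ft_force: [-0.2, 0.6, 0.4]
grip_width: 0.686
grip_force: 25.0
```

```bash
python3 -c "
from h import *
go([623.5,114.4,55.5],94.05,45)
held('green',5,3.2)"
```

```text
t 20.95 turn [-0.02  0.05 -0.  ] shift cm [0.   0.02 0.1 ] grip 0.686 25.0 F [-0.2  0.6  0.4] q [ 0.97  0.97 -1.15  1.63  0.08  1.07  0.05]
glass in plate frame [-3.9 -0.7] expect -5.8,0 [50.  42.1] 0.2 area 435
```

>>> {"fn": "carry_out", "kwargs": {"steps": [[0,0,0,0,0,-0.1,0.5],[0,0,0,0,0,-0.2,0.5],[0,0,0,0,0,-0.2,0.5]]}}

```text
time: 21.3
position: [0.6236, 0.1144, 0.0543]
tool_rot: [-1.687, -1.812, -0.702]
ft_force: [-3.0, -2.9, 8.2]
grip_width: 0.684
grip_force: 25.0
```

Contact in the V, so I'll release and retreat.

>>> {"fn": "carry_out", "kwargs": {"steps": [[0,0,0,0,0,0,0.72],[0,0,0,0,0,0,0.8],[0,0,0,0,0,0,0.8],[0,0,0,0.1,-1.4,1.4,0.8],[0,0,0,0.3,-3.5,3.5,0.85],[0,0,0,0.5,-7,7,0.85],[0,0,0,0.5,-7,10,0.85],[0,0,0,0.5,-7,14,0.85]]}}

```text
time: 22.1
position: [0.6285, 0.0416, 0.1919]
tool_rot: [-1.692, -1.809, -0.699]
ft_force: [0.7, 0.5, 0.6]
grip_width: 0.85
grip_force: 0.0
```

```bash
python3 -c "
from h import *
seat('red',1);seat('green',2)
flat('blue')
go([442.7+5.7,252.3-1.8,150],-17.8)"
```

```text
red top x,y err on face plane [ 4.7 -0.5] [45.7 42.7] 0.2
red scene x,y err on face plane [8.2 4.3] [41.4 53.9] 89.0
tri err X,Y,Z [ 5.8  0.6 -1.5]
green top x,y err on face plane [ 2.2 -0.6] [42.2 50. ] 89.8
green scene x,y err on face plane [5.2 2. ] [52.  40.3] 0.6
tri err X,Y,Z [ 4.   0.3 -0.1]
blue [442.9 252.6] [61.  84.8] yaw -17.8 glass [437.5 254.2  10. ]
blue [437.6 254.2] [42.2 53.2] yaw -17.9 glass [437.5 254.2  10. ]
t 22.35 turn [ -32.42   41.34 -105.26] shift cm [-17.98  20.68  -4.14] grip 0.85 0.0 F [-0.2 -0.3 -0.5] q [ 1.07  0.85 -1.25  1.49  0.01  1.33  0.03]
```

>>> {"fn": "carry_out", "kwargs": {"steps": [[-44.8,-3.1,0,-6,0,0,0.85],[-44.8,-3.1,0,-10,0,0,0.85],[-44.8,-3.1,0,-14,4,-1,0.85],[-44.8,-3.1,0,-17,10,-2,0.85],[-44.8,-3.1,0,-18,15,-3,0.85],[-44.8,-3.1,0,-18,20.6,-3,0.85]]}}

```text
time: 22.95
position: [0.4555, 0.1874, 0.1683]
tool_rot: [-2.125, -2.289, -0.022]
ft_force: [-1.0, -0.0, 0.2]
grip_width: 0.846
grip_force: 0.0
```

```bash
python3 -c "
from h import *
go([442.8+5.7,252.4-1.8,150],-17.8)"
```

```text
t 22.95 turn [  -1.03    1.11 -112.05] shift cm [-0.7   6.32 -1.83] grip 0.846 0.0 F [-1.  -0.   0.2] q [ 0.83  0.17 -1.33  1.88  0.15  1.22 -0.48]
```

>>> {"fn": "carry_out", "kwargs": {"steps": [[0,0,-112,-0.7,5.5,-2,0.85],[0,0,-112,-0.7,5.5,-2,0.85],[0,0,-112,-0.7,5.5,-2,0.85],[0,0,-112,-0.7,5.5,-2,0.85],[0,0,-112,-0.7,5.5,-2,0.85],[0,0,-112,-0.7,5.5,-2,0.85],[0,0,-112,-0.7,5.5,-2,0.85],[0,0,-112,-0.7,5.5,-2,0.85],[0,0,-112,-0.7,5.5,-2,0.85],[0,0,-112,-0.7,5.5,-2,0.85],[0,0,-112,-0.7,5.5,-2,0.85],[0,0,-112,-0.7,5.5,-2,0.85]]}}

```text
time: 24.15
position: [0.4502, 0.2395, 0.1466]
tool_rot: [-3.132, 0.2, -0.05]
ft_force: [-0.6, -1.0, -0.0]
grip_width: 0.848
grip_force: 0.0
```

```bash
python3 -c "
from h import *
go([442.8+5.7,252.4-1.8,30],-17.8)"
```

```text
t 24.15 turn [  0.1    1.85 -10.49] shift cm [ -0.17   1.11 -11.66] grip 0.848 0.0 F [-0.6 -1.  -0. ] q [ 0.4   0.14 -1.01  1.89  0.15  1.15 -2.36]
```

>>> {"fn": "carry_out", "kwargs": {"steps": [[0,1.8,-10.5,-0.2,1.1,-5,0.85],[0,1.8,-10.5,-0.2,1.1,-9,0.85],[0,1.8,-10.5,-0.2,1.1,-11.5,0.85],[0,1.8,-10.5,-0.2,1.1,-11.5,0.85],[0,1.8,-10.5,-0.2,1.1,-11.5,0.85]]}}

```text
time: 24.65
position: [0.4484, 0.2514, 0.0327]
tool_rot: [3.104, -0.475, 0.003]
ft_force: [0.6, 0.2, 0.3]
grip_width: 0.852
grip_force: 0.0
```

```bash
python3 -c "
from h import *
go([442.8+5.7,252.4-1.8,2.5],-17.8)"
```

```text
t 24.65 turn [ 0.09  0.1  -0.4 ] shift cm [ 0.01 -0.08 -3.02] grip 0.852 0.0 F [0.6 0.2 0.3] q [ 0.19  0.33 -0.85  1.97  0.3   0.98 -2.68]
```

>>> {"fn": "carry_out", "kwargs": {"steps": [[0,0,8,0,0,0,0.85],[0,0,8,0,-0.1,-1,0.85],[0,0,8,0,-0.1,-3,0.85],[0,0,8,0,-0.1,-3,0.85],[0,0,8,0,-0.1,-3,0.5],[0,0,8,0,-0.1,-3,0.5],[0,0,8,0,-0.1,-3,0.5],[0,0,8,0,-0.1,-3,0.5],[0,0,8,0,-0.1,-3,0.5]]}}

```text
time: 25.55
position: [0.4498, 0.2508, 0.004]
tool_rot: [-3.131, 0.259, -0.008]
ft_force: [-0.5, -0.9, 6.0]
grip_width: 0.703
grip_force: 23.9
```

```bash
python3 -c "
from h import *
go([627.7,100,160],94.05)"
```

```text
t 25.55 turn [ -0.25   0.22 103.5 ] shift cm [ 17.79 -15.08  15.6 ] grip 0.703 23.9 F [-0.5 -0.9  6. ] q [ 0.19  0.38 -0.85  1.98  0.36  0.92 -2.58]
```

>>> {"fn": "carry_out", "kwargs": {"steps": [[0,0,0,0,0,2,0.5],[0,0,0,0,0,6,0.5],[0,0,0,0,0,10,0.5],[0,0,0,0,0,14,0.5],[0,0,103.5,2,-2,16.5,0.5],[0,0,103.5,4,-4,16.5,0.5],[0,0,103.5,6,-6,16.5,0.5],[0,0,103.5,8,-8,16.5,0.5],[0,0,103.5,10,-10,16.5,0.5],[0,0,103.5,12,-12,16.5,0.5],[0,0,103.5,15,-14,16.5,0.5],[0,0,103.5,17.5,-15,16.5,0.5]]}}

```text
time: 26.75
position: [0.6253, 0.0969, 0.1673]
tool_rot: [-2.728, -1.558, -0.002]
ft_force: [-0.7, 0.3, -0.9]
grip_width: 0.703
grip_force: 23.9
```

```bash
python3 -c "
from h import *
go([624.3,102.8,165],94.05)"
```

```text
t 26.75 turn [-0.08  0.05 34.6 ] shift cm [-0.1   0.59 -0.23] grip 0.703 23.9 F [-0.7  0.3 -0.9] q [ 0.53  0.48 -0.97  1.55  0.4   1.33 -1.01]
```

>>> {"fn": "carry_out", "kwargs": {"steps": [[0,0,34.6,-0.1,0.6,-0.2,0.5],[0,0,34.6,-0.1,0.6,-0.2,0.5],[0,0,34.6,-0.1,0.6,-0.2,0.5],[0,0,34.6,-0.1,0.6,-0.2,0.5],[0,0,34.6,-0.1,0.6,-0.2,0.5],[0,0,34.6,-0.1,0.6,-0.2,0.5]]}}

```text
time: 27.35
position: [0.6228, 0.1062, 0.1656]
tool_rot: [-2.146, -2.29, -0.003]
ft_force: [-0.1, 0.4, -0.7]
grip_width: 0.704
grip_force: 23.9
```

Run:
```python
from h import *
go([624.3,102.8,165],94.05)
held('blue',7,4)
s=ctrl.get_image("scene");t=ctrl.get_image("top");m=cmask(t,'blue');print(cv2.connectedComponentsWithStats(m)[2][1:].tolist())
a=t["pixels"][100:300,230:430];b=s["pixels"][100:300,290:490];cv2.imwrite("pics/b6.png",cv2.resize(np.hstack([a,b])[:,:,::-1],None,fx=2,fy=2))
```

```text
t 27.35 turn [-0.21 -0.06  0.35] shift cm [ 0.15 -0.34 -0.06] grip 0.704 23.9 F [-0.1  0.4 -0.7] q [ 0.59  0.54 -1.09  1.55  0.48  1.35 -0.48]
glass in plate frame [205.5 -30.8] expect -5.8,0 [25.4 26.1] 25.0 area 227
[[401, 16, 2, 2, 2], [477, 90, 35, 36, 72], [484, 102, 6, 10, 10], [490, 113, 1, 2, 2], [493, 112, 1, 1, 1], [491, 116, 1, 1, 1], [492, 118, 1, 2, 2], [164, 121, 1, 1, 1], [166, 120, 1, 1, 1], [167, 121, 31, 45, 179], [493, 121, 1, 2, 2], [497, 120, 2, 2, 3], [494, 124, 1, 2, 2], [513, 125, 30, 29, 59], [150, 127, 4, 4, 9], [495, 127, 23, 27, 41], [507, 126, 1, 2, 2], [498, 129, 1, 1, 1], [512, 128, 1, 1, 1], [154, 131, 1, 1, 1], [153, 133, 15, 26, 76], [498, 133, 1, 1, 1], [513, 133, 1, 1, 1], [517, 133, 2, 2, 2], [519, 137, 1, 1, 1], [499, 138, 1, 1, 1], [527, 143, 1, 1, 1], [516, 144, 1, 1, 1], [525, 145, 1, 1, 1], [523, 147, 2, 1, 2], [528, 146, 1, 1, 1], [528, 149, 1, 2, 2], [530, 151, 3, 3, 4], [527, 152, 2, 3, 3], [536, 153, 2, 1, 2], [537, 157, 11, 2, 12], [535, 159, 1, 1, 1], [542, 159, 1, 1, 1], [533, 160, 1, 1, 1], [549, 160, 2, 2, 2], [510, 162, 8, 7, 14], [519, 162, 6, 3, 7], [533, 162, 4, 3, 4], [526, 164, 4, 3, 6], [228, 167, 18, 18, 226], [531, 167, 1, 1, 1], [556, 166, 3, 4, 5], [526, 169, 1, 1, 1], [528, 169, 1, 1, 1], [564, 174, 1, 1, 1], [566, 176, 2, 2, 2], [580, 190, 2, 2, 2], [587, 197, 5, 4, 8], [595, 204, 4, 4, 4]]
```

>>> {"fn": "carry_out", "kwargs": {"steps": [[44.8,3.1,0,0.1,-0.3,0,0.5],[44.8,3.1,0,0.1,-0.3,0,0.5],[44.8,3.1,0,0.1,-0.3,0,0.5],[44.8,3.1,0,0.1,-0.3,0,0.5],[44.8,3.1,0,0.1,-0.3,0,0.5],[44.8,3.1,0,0.1,-0.3,0,0.5],[44.8,3.1,0,0.1,-0.3,0,0.5]]}}

```text
time: 28.2
position: [0.6242, 0.1016, 0.1643]
tool_rot: [-1.694, -1.804, -0.699]
ft_force: [-1.3, 0.3, -1.6]
grip_width: 0.705
grip_force: 23.9
```

Run:
```python
from h import *
go([624.3,102.8,165],94.05,45)
held('blue',7,4)
```

```text
t 28.2 turn [-0.09 -0.23  0.33] shift cm [0.01 0.12 0.07] grip 0.705 23.9 F [-1.3  0.3 -1.6] q [ 1.04  0.89 -1.28  1.57  0.05  1.22 -0.04]
glass in plate frame [-6.8  0.9] expect -5.8,0 [42.2 49.3] 81.9 area 518
```

>>> {"fn": "carry_out", "kwargs": {"steps": [[0.4,-5.7,5.7,0,0.2,0,0.5],[0.4,-5.7,5.7,0,0.2,-2,0.5],[0.4,-5.7,5.7,0,0.2,-4,0.5],[0.4,-5.7,5.7,0,0.2,-6,0.5],[0.4,-5.7,5.7,0,0.2,-6,0.5],[0.4,-5.7,5.7,0,0.2,-6,0.5]]}}

```text
time: 28.85
position: [0.6237, 0.1057, 0.1054]
tool_rot: [-1.574, -1.94, -0.758]
ft_force: [0.0, 0.1, -1.1]
grip_width: 0.705
grip_force: 23.9
```

```bash
cat >> h.py <<'E'
def inhand(c,slot,tcp):
    """held plate assumed at slot attitude; origin offset from seat pose = current tcp - tcp seat"""
    X=(ex+ez)/2**.5;Z=(ez-ex)/2**.5;Y=np.cross(Z,X);s=ctrl.get_state();D=s["position"]-np.array(tcp)/1000
    O=O0+ex*[0,.030,-.022,-.074][slot]+ez*.02+X*.042+D;G=O-X*.0058+Z*.01
    d=ctrl.get_image("top");m=cmask(d,c);pc=proj(d,G);N,l,st,ct=cv2.connectedComponentsWithStats(m)
    i=1+np.argmin([np.hypot(*(ct[j]-pc))+(1e3 if st[j,4]<100 else 0) for j in range(1,N)])
    k=max(cv2.findContours((l==i).astype(np.uint8),0,1)[0],key=len);Q=[]
    for p in k:
        o,v=ray(d,p[0]);w=o+v*((G-o)@Z)/(v@Z)-G;Q.append([w@X*1000,w@Y*1000])
    r=cv2.minAreaRect(np.array(Q,np.float32))
    print('t',round(s["time"],2),'above seat X,Y,Z',np.round([D@a*1000 for a in(X,Y,Z)],1),'world cm',(D*100).round(2),'glass err',np.round(r[0],1),np.round(r[1],1),round(r[2],1),'F',s["ft_force"].round(1),'grip',round(s["grip_width"],3))
E
python3 -c "
from h import *
inhand('blue',3,[626.2,64.4,58.5])"
```

```text
t 28.85 above seat X,Y,Z [62.4 -0.4  3.9] world cm [-0.25  4.13  4.69] glass err [0.2 0.9] [43.6 50.1] 88.9 F [ 0.   0.1 -1.1] grip 0.705
```

>>> {"fn": "carry_out", "kwargs": {"steps": [[0,0,0,0.2,-0.8,-0.8,0.5],[0,0,0,0.2,-1.7,-1.7,0.5],[0,0,0,0.3,-2.6,-2.6,0.5],[0,0,0,0.3,-3.3,-3.3,0.5],[0,0,0,0.35,-3.75,-3.75,0.5],[0,0,0,0.35,-3.75,-3.75,0.5],[0,0,0,0.35,-3.75,-3.75,0.5]]}}

```text
time: 29.6
position: [0.6276, 0.0682, 0.0689]
tool_rot: [-1.573, -1.942, -0.76]
ft_force: [0.5, -0.5, -1.2]
grip_width: 0.706
grip_force: 23.9
```

```bash
python3 -c "
from h import *
inhand('blue',3,[626.2,64.4,58.5])"
```

```text
t 29.6 above seat X,Y,Z [ 9.9 -1.6  4.7] world cm [0.14 0.38 1.04] glass err [-0.2  0. ] [42.4 49.8] 89.9 F [ 0.5 -0.5 -1.2] grip 0.706
```

>>> {"fn": "carry_out", "kwargs": {"steps": [[0,0,0,-0.1,-0.2,-0.3,0.5],[0,0,0,-0.1,-0.35,-0.5,0.5],[0,0,0,-0.1,-0.35,-0.7,0.5],[0,0,0,-0.1,-0.35,-0.85,0.5],[0,0,0,-0.1,-0.35,-0.85,0.5]]}}

```text
time: 30.15
position: [0.6264, 0.0645, 0.0599]
tool_rot: [-1.573, -1.942, -0.76]
ft_force: [-1.1, -0.4, -1.1]
grip_width: 0.704
grip_force: 23.9
```

```bash
python3 -c "
from h import *
inhand('blue',3,[626.2,64.4,58.5])"
```

```text
t 30.15 above seat X,Y,Z [ 1.1 -0.2  0.9] world cm [0.02 0.01 0.14] glass err [-0.3 -0. ] [42.3 50. ] 89.8 F [-1.1 -0.4 -1.1] grip 0.704
```

>>> {"fn": "carry_out", "kwargs": {"steps": [[0,0,0,0,0,-0.1,0.5],[0,0,0,0,0,-0.2,0.5],[0,0,0,0,0,-0.25,0.5],[0,0,0,0,0,-0.25,0.5]]}}

```text
time: 30.6
position: [0.6266, 0.0654, 0.0587]
tool_rot: [-1.572, -1.942, -0.761]
ft_force: [-0.2, 1.4, 3.2]
grip_width: 0.703
grip_force: 23.9
```

>>> {"fn": "carry_out", "kwargs": {"steps": [[0,0,0,0,0,-0.1,0.5],[0,0,0,0,0,-0.15,0.5],[0,0,0,0,0,-0.15,0.5]]}}

```text
time: 30.9
position: [0.6267, 0.0655, 0.0584]
tool_rot: [-1.571, -1.941, -0.762]
ft_force: [-3.2, 0.2, 8.8]
grip_width: 0.703
grip_force: 23.9
```

```bash
python3 -c "
from h import *
inhand('blue',3,[626.2,64.4,58.5])"
```

```text
t 30.9 above seat X,Y,Z [ 0.7 -0.5 -0.8] world cm [ 0.05  0.11 -0.01] glass err [-0.5 -0. ] [42.5 51.2] 89.8 F [-3.2  0.2  8.8] grip 0.703
```

>>> {"fn": "carry_out", "kwargs": {"steps": [[0,0,0,0,0,0,0.74],[0,0,0,0,0,0,0.83],[0,0,0,0,0,0,0.83],[0,0,0,0.1,-1.4,1.4,0.83],[0,0,0,0.3,-3.5,3.5,0.85],[0,0,0,0.5,-7,7,0.85],[0,0,0,0.5,-7,10,0.85],[0,0,0,0.5,-10,14,0.85],[0,0,0,0.5,-12,16,0.85]]}}

```text
time: 31.85
position: [0.6325, -0.0573, 0.2191]
tool_rot: [-1.576, -1.944, -0.762]
ft_force: [0.4, -0.6, -0.8]
grip_width: 0.849
grip_force: 0.0
```

Run:
```python
from h import *
seat('red',1);seat('green',2);seat('blue',3)
go([632.8,-40,160],94.05)
a=ctrl.get_image("top")["pixels"][140:290,250:450];b=ctrl.get_image("scene")["pixels"][160:330,300:500]
a=cv2.resize(a,(400,300),interpolation=2);b=cv2.resize(b,(400,340),interpolation=2);a=cv2.copyMakeBorder(a,0,40,0,0,0)
cv2.imwrite("pics/both7.png",np.hstack([a,b])[:,:,::-1])
```

```text
red top x,y err on face plane [ 4.7 -0.5] [45.7 42.7] 0.2
red scene x,y err on face plane [8.4 4.4] [41.7 53.6] 89.6
tri err X,Y,Z [ 5.9  0.6 -1.4]
green top x,y err on face plane [ 3.  -0.6] [42.2 48.3] 89.6
green scene x,y err on face plane [8.3 4.1] [52.  40.2] 0.5
tri err X,Y,Z [ 6.1  1.  -0.2]
blue top x,y err on face plane [ 2.2 -0.2] [50.3 42.2] 0.1
blue scene x,y err on face plane [3.7 1.9] [52.5 40.5] 0.2
tri err X,Y,Z [ 2.4  0.1 -0.8]
t 32.15 turn [-45.17  -0.15  -7.55] shift cm [ 0.21  1.46 -5.45] grip 0.851 0.0 F [-0.9  0.9 -0.3] q [ 1.14  0.92 -1.28  1.35  0.09  1.5   0.2 ]
```

View pics/both7.png

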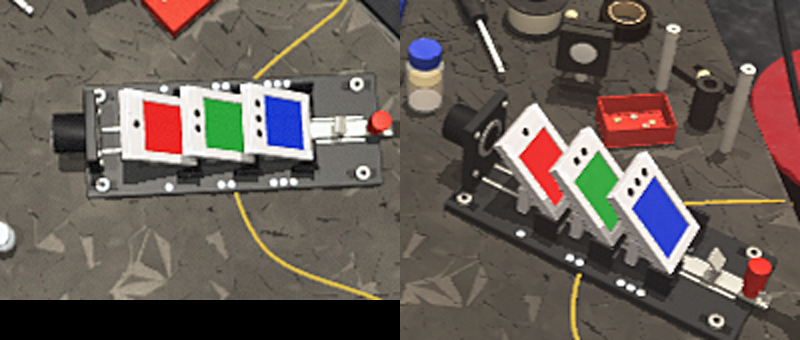

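All three plates sit in their slots, leaning and parallel with dots up: red (155,125), green (210,122), blue (278,120) in the left half. Next I'll pinch the red post (378,123) and slide the keeper home.

>>> {"fn": "carry_out", "kwargs": {"steps": [[-45.2,-0.2,-7.6,0,2.1,-4,0.6],[-45.2,-0.2,-7.6,0,2.1,-4,0.6],[-45.2,-0.2,-7.6,0,2.1,-4,0.6],[-45.2,-0.2,-7.6,0,2.1,-4,0.6],[-45.2,-0.2,-7.6,0,2.1,-4,0.6],[-45.2,-0.2,-7.6,0,2.1,-9,0.6],[-45.2,-0.2,-7.6,0,2.1,-11,0.6],[-45.2,-0.2,-7.6,0,2.1,-11,0.6]]}}

```text
time: 33.05
position: [0.6283, -0.0332, 0.1021]
tool_rot: [-2.136, -2.301, 0.005]
ft_force: [-1.3, -0.5, -0.2]
grip_width: 0.602
grip_force: 0.0
```

```bash
python3 -c "
from h import *
go([632.8,-33.4,25],94.05)"
```

```text
t 33.05 turn [ 0.07 -0.19 -0.2 ] shift cm [ 0.45 -0.02 -7.71] grip 0.602 0.0 F [-1.3 -0.5 -0.2] q [ 0.78  0.59 -1.04  1.62  0.53  1.25 -0.28]
```

>>> {"fn": "carry_out", "kwargs": {"steps": [[0,0,0,0.4,0,-3,0.6],[0,0,0,0.4,0,-6,0.6],[0,0,0,0.4,0,-7.5,0.6],[0,0,0,0.4,0,-7.5,0.6],[0,0,0,0.4,0,-7.5,0.1],[0,0,0,0.4,0,-7.5,0.1],[0,0,0,0.4,0,-7.5,0.1],[0,0,0,0.4,0,-7.5,0.1],[0,0,0,0.4,0,-7.5,0.1]], "squeeze": 15}}

```text
time: 33.95
position: [0.634, -0.0349, 0.0315]
tool_rot: [2.141, 2.297, -0.002]
ft_force: [-9.4, -1.3, 8.3]
grip_width: 0.231
grip_force: 5.0
```

>>> {"fn": "carry_out", "kwargs": {"steps": [[0,0,0,-0.1,0.3,0,0.1],[0,0,0,-0.2,0.8,0,0.1],[0,0,0,-0.2,1.3,0,0.1],[0,0,0,-0.3,1.8,0,0.1],[0,0,0,-0.3,2.3,0,0.1],[0,0,0,-0.3,2.6,0,0.1],[0,0,0,-0.3,2.8,0,0.1],[0,0,0,-0.3,2.8,0,0.1]]}}

```text
time: 34.75
position: [0.631, -0.0097, 0.0313]
tool_rot: [2.14, 2.294, -0.008]
ft_force: [-6.2, -6.5, 7.9]
grip_width: 0.193
grip_force: 15.0
```

```bash
python3 -c "
from h import *
go([632.8,-6,30],94.05)
d=ctrl.get_image('top');m=cmask(d,'red')[180:230,405:470];k=cv2.moments(m,True);print(k['m00'])
if k['m00']:print(onz(d,(k['m10']/k['m00']+405,k['m01']/k['m00']+180),.05)*1000)"
```

```text
t 34.75 turn [ 0.38 -0.02  0.08] shift cm [ 0.18  0.37 -0.13] grip 0.193 15.0 F [-6.2 -6.5  7.9] q [ 0.7   0.66 -0.98  1.67  0.6   1.14 -0.38]
0.0
```

>>> {"fn": "carry_out", "kwargs": {"steps": [[0,0,0,0,0.2,0,0.1],[0,0,0,0,0.4,0,0.1],[0,0,0,0,0.4,0,0.1],[0,0,0,0,0,0,0.3],[0,0,0,0,0,0,0.5],[0,0,0,0,0,0,0.5],[0,0,0,0,0,4,0.5],[0,0,0,0,-2,9,0.5],[0,0,0,0,-6,14,0.5],[0,0,0,0,-10,16,0.5],[0,0,0,0,-12,16,0.5],[0,0,0,0,-12,16,0.5]]}}

```text
time: 36.0
position: [0.6338, -0.1329, 0.1924]
tool_rot: [2.146, 2.284, 0.003]
ft_force: [0.4, -0.3, 0.5]
grip_width: 0.499
grip_force: 0.0
```

```bash
python3 -c "
from h import *
d=ctrl.get_image('top');m=cmask(d,'red')[180:230,405:470];k=cv2.moments(m,True);print(k['m00'])
P=onz(d,(k['m10']/k['m00']+405,k['m01']/k['m00']+180),.05);print(P*1000,'local x',(P-O0)@ex*1000)
seat('red',1);seat('green',2);seat('blue',3);go([0,0,0],0)"
```

```text
83.0
[630.91181769  -8.31218344  50.        ] local x -113.90931912153532
red top x,y err on face plane [ 4.7 -0.5] [45.7 42.7] 0.2
red scene x,y err on face plane [8.3 4.4] [41.7 53.6] 89.6
tri err X,Y,Z [ 5.9  0.6 -1.5]
green top x,y err on face plane [ 2.9 -0.5] [42.2 48.7] 89.6
green scene x,y err on face plane [8.3 4. ] [52.  40.2] 0.5
tri err X,Y,Z [6.2 1.2 0. ]
blue top x,y err on face plane [ 2.2 -0.2] [50.3 42.2] 0.1
blue scene x,y err on face plane [3.7 1.9] [52.5 40.5] 0.2
tri err X,Y,Z [ 2.4  0.1 -0.8]
t 36.35 turn [  0.17   0.12 -94.22] shift cm [-63.25  12.45 -19.07] grip 0.497 0.0 F [0.2 0.2 0.1] q [ 0.92  0.54 -1.07  1.48  0.48  1.4  -0.1 ]
```

```bash
python3 -c "
from h import *
d=ctrl.get_image('top');d0=dict(d,pixels=cv2.imread('pics/top0.png')[:,:,::-1].copy())
for e in(d0,d):
    m=cmask(e,'red')[180:230,405:470];k=cv2.moments(m,True);P=onz(e,(k['m10']/k['m00']+405,k['m01']/k['m00']+180),.045);print((P-O0)@ex*1000,k['m00'])
print(ctrl.close_job())"
```

```text
-140.3416080768789 91.0
-115.01976451122226 87.0
the job is handed in; nothing more can be done
None
```

I loaded all three plates into their numbered slots and slid the keeper about 25 of its 26 mm, then handed the job in at about 36 s; the top camera shows the plates seated, but I never saw the official verdict.

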